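# Set the length stop and hold a rail blank in the corner of the sawing board

## Robot

A 6-joint arm with a two-finger parallel gripper is mounted at the origin on the work surface. World frame = base frame: x ahead of the robot, y to its left, z up, the work surface at z = 0. Lengths are in mm, angles in rad, forces in N, time in s.
With the tool pointing down it reaches from about 250 to 800 mm from the base axis. Payload 3.9 kg.
Tool frame: the origin (TCP) lies at the very end of the fingers, on their centre line; the grasp point (between the pads) lies 19 mm behind it; z points along the fingers, y is the direction in which the jaws open and shut (so a half turn about z gives the same grasp; the last joint's range is limited). The gripper opens to 85 mm and grips with 20 to 120 N. Pads are 22 mm wide; open, the fingers measure 114 mm over their backs; the gripper's body (76 mm by 85 mm) begins 54 mm behind the grasp point. The pads swing forward as they close: fully open they stand 13 mm farther back than shut.
Start: joints at [1.266, 0.26, -0.138, 1.173, 0, 1.571], TCP at [157.549, 500.793, 231.304] pointing down, gripper open.
Joint ranges: [-2.78, 2.78], [-0.83, 1.72], [-1.28, 1.37], [-1.9, 2.12], [-1.57, 1.48], [-3.14, 3.14]. Speed limits (rad/s): [2.57, 2.57, 3.14, 3.14, 3.14, 3.14].

## Interface

Orientations are given as a rotation vector (axis times angle).
In Python, from bench import robot, imaging gives the robot as it stands. The module is installed in compiled form; this text tells all that it offers.
- The arm moves only by the shell command python3 -m pendant 'ROWS' [OPENING] [FORCE]. ROWS is JSON, a list of rows, each a list of 2 entries, a list of its own where there are three numbers: the shift along the world's x, y, z in units of 0.025 m (1.0 is 0.025 m), then the turn, a rotation vector about the world's x, y, z in units of 6 degrees (1.0 is 6 degrees). In form: [[[tx, ty, tz], [wx, wy, wz]], ...]. A call has 1 to 10 rows; each row shifts and turns the pose as measured when the row begins; what a row does not reach is not made up. A row lasts 1/8 s, in which the tool goes at most 62.5 mm and 10.7 degrees, less where a joint would pass 70% of its speed; a pose out of reach is approached as far as the arm can. A call with a number of a shift or a turn outside -1 to 1 is refused whole. A call with a gripper value outside its range is refused whole. OPENING is the closure, from 0 (fully open) to 1 (shut), set as the call begins (- or left out, the last holds). The fingers move at their own pace and stop on an object; FORCE is the grip in N (left out, the last holds). Time passes only in rows, so rows that do not move let the fingers close. It gives the time, the measured TCP pose, the force and the opening at its end, in the units of the state.
- robot.sense(): the state, without advancing time (a new reading comes with each control period).
- imaging.read_camera(name): name is "scene" or "top" or "wrist"; returns the picture (420x560x3 uint8, red, green, blue); there is no depth.
- imaging.camera_params(name): a dict with "fx", "fy", "cx", "cy" (pixels), "T" (4x4, takes a point from camera to world coordinates). Camera axes: x right, y down, z forward; pixel columns grow to the right and rows downward; lengths in mm; the calibration is good to about 2 mm. A picture is of the moment at which its call begins: read the wrist's pose just before it. camera_params takes no time and is no camera call; for the wrist camera it gives the pose at the moment of the call.
- robot.finish_job(): hands the job in, once; it reports no verdict.
The state is a dict: "t": time; "q": joint angles; "qvel": joint speeds; "joint_torque": joint torques, N m; "tcp_pos": TCP position; "orientation": TCP orientation; "ft_force": force on the tool from outside, world axes, zero at the start; "ft_torque": the same for the moment, N m; "grip_width": finger opening in mm.
Only numpy, scipy, OpenCV 4.12 (cv2) and the standard library are available. Lean on these libraries where they do the work, as an engineer would, in place of code of your own. Each camera call takes 0.05 s, during which the arm holds its last target. There are 200 camera calls.

## Task

Rough-cut set-up: slide the sawing board's length stop along its track until its working face is level with the pencil line on the tape. Then bring the pale ash blank onto the board, on its narrow edge just as it lies now, and press it into the corner so that it lies flat on the board with its side flush against the fence and its end hard up against the stop, without shoving the stop off the line. Finish holding it pressed there for the saw cut, do not let go, and leave the other things on the bench where they are.

Things in the scene. Friction and masses are not known exactly. Their poses are not given: they have to be found in the camera images.
- jig: Sawing board, fixed to the bench: plywood base 220 x 380 x 18 mm carrying fence and stop. Origin: centre of its underside, on the bench top. x points across it towards the fence (away from the robot), y along the fence to the left, z up; the base's top is z = 18 mm. A dark saw kerf crosses board and fence at y = -100 mm; the blank reaches past it.
- fence: The board's wooden fence, same origin and axes as the board. Its upright front face is the plane x = 55 mm; 40 mm thick, it runs all 380 mm of the board and stands only 22 mm above the base's top (top at z = 40 mm), so the blank can be gripped above it. On its top: an aluminium T-track in front, a steel rule behind.
- stop: Aluminium length stop on the track. Origin: on its flat working face (looks to the board's -y, right), in the fence's front plane, level with the base's top; axes as the board's. Plate 12 mm thick, 38 mm out from the fence, 32 high; saddle 44 long to the left, 33 high. Parked left of the line. A brake holds it; a push of about 12 N along the track slides it. Face travel: board y -30 to 145 mm.
- stop_grip (a point): Centre of the stop's orange upright grip: 14 mm along the track, 24 across, 34 high (33 to 67 mm above the base's top). It lies 22 mm left (+y) of the working face, 9 mm behind the fence's front face. Axes as the board's.
- mark (a point): Middle of the black pencil line on a yellow masking tape (24 mm wide) stuck over the rule at the fence's rear top edge and down its back. Axes as the board's. The stop's working face, and the red pointer over the rule in the same plane, belong level with this line (same y along the fence).
- ash: The pale ash rail blank to be held, loose, 190 mm long (x), 42 mm wide (y), 54 mm high (z), 0.2 to 0.4 kg, lying on the bench on its 42 mm edge to the right of the board. Origin: centre of its underside.
- ash_center (a point): Centre of the pale ash blank, half-way up (27 mm above its underside), axes as the blank's: x along its length, z up.
- walnut_center (a point): Centre, half-way up, of the dark walnut blank of the same size, lying beside the ash one; not for this job, stays where it is.
- pencil: Flat red carpenter's pencil 14 x 175 x 7 mm lying along y on the board's base at its near left; leave it. Origin: under its centre.
- square: Try square lying flat on the bench left of the board: dark stock 130 mm, steel blade 190 mm; leave it. Origin: under the stock.
- mallet: Wooden mallet lying on the bench far left, head 130 mm wide and 75 mm high; leave it. Origin: under its head.
- saw: Tenon saw with brass back lying flat beyond the board, about 340 mm long, 20 mm high; leave it. Origin: under the near end of its blade.
- plane: Steel bench plane with dark handles, 240 mm long, 112 mm high, near right; leave it. Origin: under its centre.
- gauge: Marking gauge, stem 210 mm, dark head 50 mm high, near left; leave it. Origin: under its head.
- glue: Yellow glue bottle, 60 mm across, 140 mm high, far right; leave it. Origin: under its centre.

How it is judged (in metres and radians):
On the way, in this order (a step that is already met when the one before it is completed fails the run):
1. the stop is set to the pencil line (y of stop in the frame of mark between -0.004 and 0.004 m and linear speed of stop below 0.01 m/s), for 0.2 s.
2. the ash blank is pressed flush against the fence and against the stop (contact force between ash and fence above 1.5 N and contact force between ash and stop above 1.5 N and contact force between the fingers and ash above 1.5 N and z of ash_center in the frame of jig between 0.042 and 0.048 m and angle between ash_center's own z axis and vertical below 0.06 rad and angle between the x axis of ash_center and the y axis of jig, either way round below 0.03 rad and linear speed of ash below 0.01 m/s), for 0.2 s.
At the end, for the whole second after the job is handed in: Stop face within 4 mm of the pencil line; ash blank flat on the board on its narrow edge (height within 3 mm, upright within 0.06 rad), parallel to the fence within 0.03 rad, at rest, held by the fingers and pressing fence and stop with over 1.5 N each (all of step 1 and all of step 2); the arm keeps its last pose, push and grip.
It fails at once if another thing on the bench is moved by more than 30 mm (distance of any of walnut_center, pencil, square, mallet, saw, plane, gauge, glue from where it was at the start of the episode above 0.03 m).
It also fails if it takes over 69 s, if anything falls off the work surface, if the arm or the gripper's body presses on something with over 40 N, if the wrist force passes 120 N, or if a joint passes its speed limit or range.

## Working session

There is one attempt and no reset: what is moved stays moved. The work goes in short steps, Python scripts to look and compute and a shell command to move; the robot and the scene stay as the last step left them, time stands still between calls to the robot, and variables do not carry over. Pictures are saved under pics/ and viewed, about 8 in all and at most 12, crops included, and the job is handed in when it is done.

```bash
mkdir -p pics; cat > h.py <<'E'
import numpy as np, cv2
from bench import robot, imaging
def ray(name,u,v,z,P=None):
    P=P or imaging.camera_params(name); T=np.array(P["T"])
    d=T[:3,:3]@np.array([(u-P["cx"])/P["fx"],(v-P["cy"])/P["fy"],1]); o=T[:3,3]
    return o+d*(z-o[2])/d[2]
def proj(name,p,P=None):
    P=P or imaging.camera_params(name); T=np.linalg.inv(np.array(P["T"])); c=T[:3,:3]@np.array(p)+T[:3,3]
    return P["fx"]*c[0]/c[2]+P["cx"],P["fy"]*c[1]/c[2]+P["cy"]
def snap(name,fn,crop=None,s=1):
    im=imaging.read_camera(name)
    cv2.imwrite('pics/full_'+fn,im[:,:,::-1])
    if crop: u0,v0,u1,v1=crop; im=im[v0:v1,u0:u1]
    cv2.imwrite('pics/'+fn,cv2.resize(im,None,fx=s,fy=s,interpolation=cv2.INTER_CUBIC)[:,:,::-1])
E
python3 - <<'E'
from h import *
snap('top','top.png',None,1.4); snap('scene','scene.png',None,1.4)
for n in ('top','scene'):
    p=imaging.camera_params(n); print(n,p['fx'],p['cx'],p['cy'],np.round(p['T'],3).tolist())
print(robot.sense())
E
```

```text
top 467.5508188139193 276.94520456149115 213.2152142229412 [[0.017, -0.999, 0.037, 472.386], [-1.0, -0.018, -0.023, 12.904], [0.023, -0.036, -0.999, 1174.027], [0.0, 0.0, 0.0, 1.0]]
scene 465.89537002867013 267.34933341221034 206.38585128714016 [[-0.306, 0.722, -0.621, 1220.616], [0.952, 0.22, -0.213, 250.872], [-0.017, -0.656, -0.755, 951.474], [0.0, 0.0, 0.0, 1.0]]
{'t': 0.1, 'q': array([ 1.26597913e+00,  2.60623284e-01, -1.39233132e-01,  1.17271261e+00,
       -9.92433948e-06,  1.57077534e+00]), 'qvel': array([ 0.00088769, -0.00260488,  0.00185722,  0.00044567, -0.00215837,
        0.00036026]), 'joint_torque': array([ 6.38046895e-04, -4.06509340e+01,  2.54527402e+01,  1.01024800e-02,
        9.80512209e-05, -8.74631098e-06]), 'tcp_pos': array([157.38120129, 500.21203355, 230.54816831]), 'orientation': array([-4.76882082e-01, -3.10492365e+00,  2.75440855e-03]), 'ft_force': array([-0.37565115,  0.84292039,  0.58037602]), 'ft_torque': array([ 0.00275837,  0.03494103, -0.03560676]), 'grip_width': 85.38863774194431}
```

View pics/top.png

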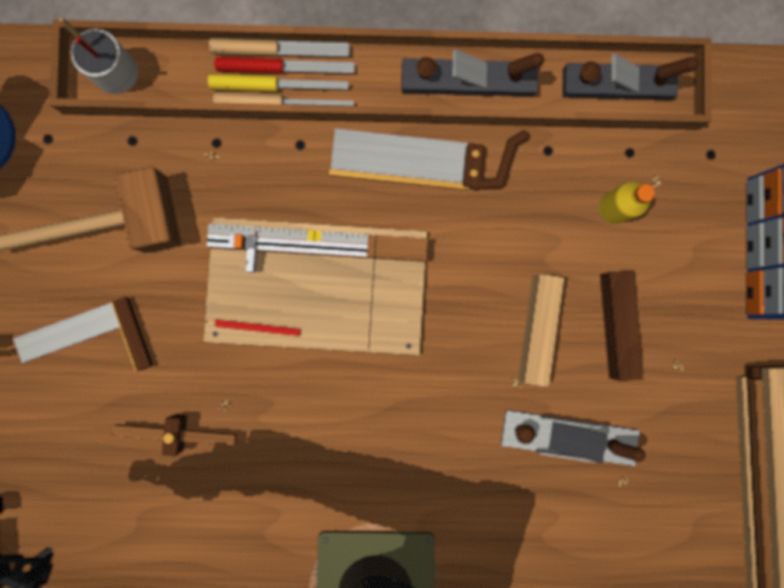

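View pics/scene.png

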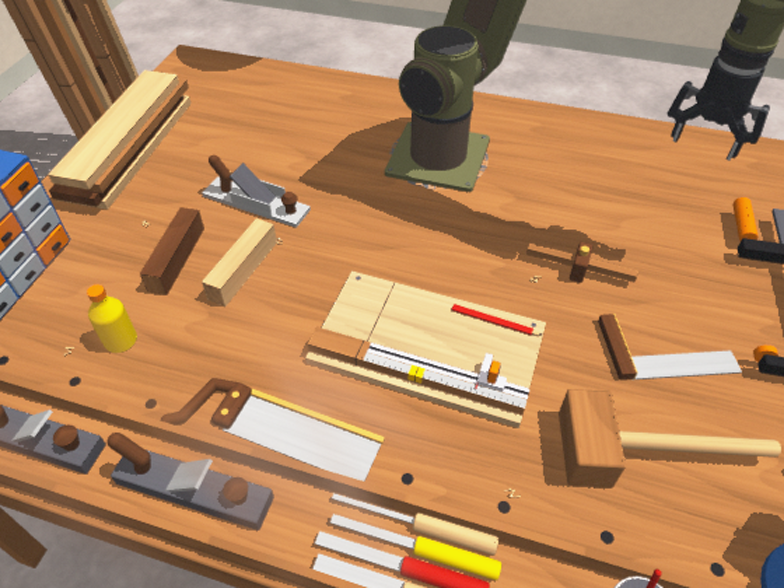

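The top view (scaled ×1.4) shows the jig at (205–430, 220–355), stop at about (252, 250), tape at (314, 236) and ash at (543, 330). I'll enlarge the jig and the ash.

```bash
python3 - <<'E'
import cv2,numpy as np
im=cv2.imread('pics/full_top.png')
a=cv2.resize(im[150:260,140:312],(792,506),interpolation=cv2.INTER_CUBIC) # 4.6
cv2.imwrite('pics/c1.png',a)
b=cv2.resize(im[180:285,360:470],None,fx=5.5,fy=5.5,interpolation=cv2.INTER_CUBIC)
cv2.imwrite('pics/c2.png',b)
E
```

```text
(no output)
```

View pics/c1.png

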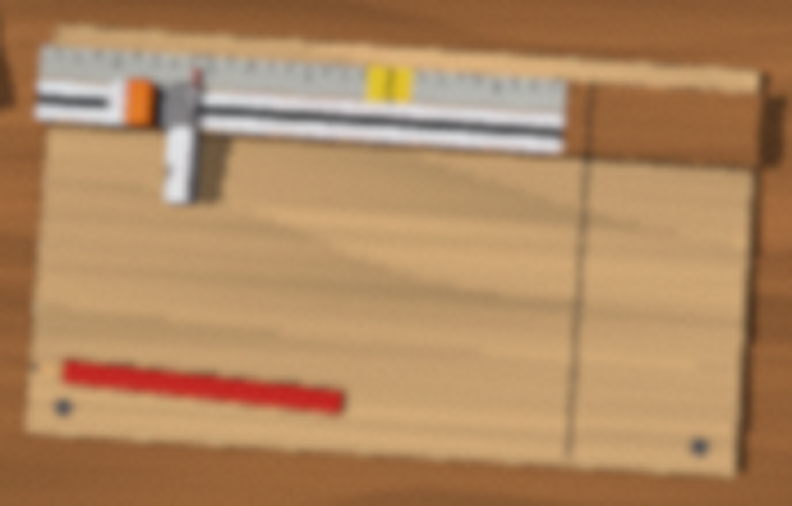

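View pics/c2.png

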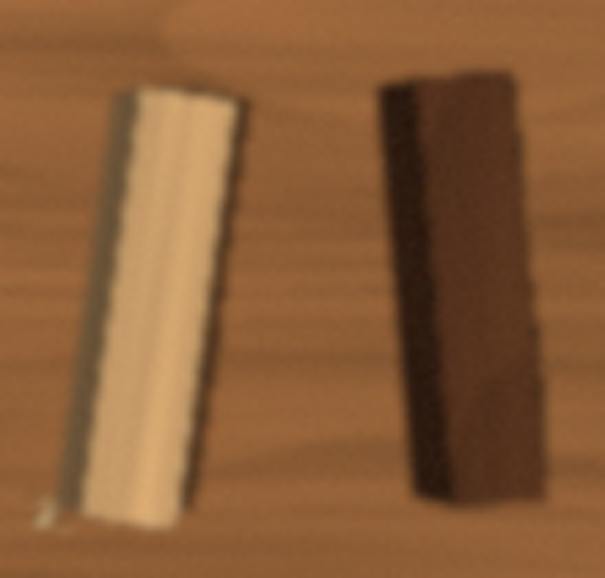

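```bash
python3 - <<'E'
from h import *
c1=lambda u,v,z: ray('top',140+u/4.605,150+v/4.6,z)
c2=lambda u,v,z: ray('top',360+u/5.5,180+v/5.5,z)
A={k:c1(*p) for k,p in dict(nl=(25,432,18),nr=(738,475,18),fl=(55,25,18),fr=(762,72,18)).items()}
c=sum(A.values())/4
yv=(A['nl']-A['nr']+A['fl']-A['fr'])[:2]; th=np.arctan2(-yv[0],yv[1])
for k in A: print(k,A[k].round(1))
print('jig',c.round(1),'th',th, np.linalg.norm(A['nl']-A['nr']),np.linalg.norm(A['nl']-A['fl']))
R=np.array([[np.cos(th),-np.sin(th)],[np.sin(th),np.cos(th)]])
J=lambda p:(R.T@(p-c)[:2]).round(1)
for n,p in dict(mark=(390,84,40),pointer=(198,80,44),faceA=(200,128,50),faceB=(191,203,50),grip=(140,102,85),kerf=(568,458,18),ftopR=(755,168,40),ftopL=(45,128,40)).items(): print(n,J(c1(*p)),c1(*p).round(1))
C=[c2(*p,54) for p in ((137,90),(240,100),(180,525),(80,512))]
for p in C: print(p.round(1))
m=sum(C)/4; d=(C[0]+C[1]-C[2]-C[3])[:2]; print('ash',m.round(1),'angle',np.arctan2(d[1],d[0]),np.linalg.norm(d)/2,np.linalg.norm(C[0]-C[1]))
W=[c2(*p,54) for p in ((415,78),(512,72),(547,498),(455,505))]; print('wal',(sum(W)/4).round(1),W[0].round(1),W[3].round(1))
E
```

```text
nl [433.8 307.9  18. ]
nr [416.9 -72.7  18. ]
fl [652.2 297.8  18. ]
fr [634.5 -82.4  18. ]
jig [534.3 112.7  18. ] th -0.04541617423541764 380.9941260108157 218.63040654510226
mark [86.5  7.2] [621.1 115.9  40. ]
pointer [ 81.5 107.2] [620.6 216.1  44. ]
faceA [ 55.7 103.3] [594.7 213.4  50. ]
faceB [ 16.3 105.3] [555.4 217.1  50. ]
grip [ 63.4 128. ] [603.5 237.6  85. ]
kerf [-105.4  -98.9] [424.5  18.6  18. ]
ftopR [  54.5 -188. ] [580.2 -77.6  40. ]
ftopL [ 51.5 186.1] [594.2 296.2  40. ]
[ 558.8 -272.6   54. ]
[ 555.3 -318.1   54. ]
[ 369. -293.   54.]
[ 374.  -249.1   54. ]
ash [ 464.3 -283.2   54. ] angle -0.12989627597500567 187.14667341891084 45.66983185786157
wal [ 474.7 -425.7   54. ] [ 566.4 -395.5   54. ] [ 379.5 -414.    54. ]
```

Cross-checks agree: board 381 × 219 mm, fence front at jig x ≈ 55, kerf at −99, grip at (63, 128), ash 187 × 45. The stop must go about −97 mm along the fence. Next I move over to the stop grip.

```bash
python3 -m pendant '[[[1,-0.59,0],[0,0,0.25]],[[1,-0.59,0],[0,0,0.25]],[[1,-0.59,0],[0,0,0.25]],[[1,-0.59,0],[0,0,0.25]],[[1,-0.59,0],[0,0,0.25]],[[1,-0.59,0],[0,0,0.25]],[[1,-0.59,0],[0,0,0.25]],[[1,-0.59,0],[0,0,0.25]],[[1,-0.59,0],[0,0,0.25]],[[1,-0.59,0],[0,0,0.25]]]' 0.3; python3 -m pendant '[[[1,-0.59,-0.5],[0,0,0]],[[1,-0.59,-0.5],[0,0,0]],[[1,-0.59,-0.5],[0,0,0]],[[1,-0.59,-0.5],[0,0,0]],[[1,-0.59,-0.5],[0,0,0]],[[0.5,-0.3,-0.5],[0,0,0]]]'
```

```text
t: 1.35
tcp_pos: [411.0, 345.8, 225.6]
orientation: [-0.046, -3.136, 0.016]
ft_force: [0.2, 0.6, -0.1]
grip_width: 59.6
t: 2.1
tcp_pos: [552.6, 260.6, 146.3]
orientation: [-0.048, -3.133, 0.018]
ft_force: [0.3, -0.2, -0.9]
grip_width: 59.9
```

```bash
python3 -m pendant '[[[0.9,-0.42,-0.3],[0,0,-0.1]],[[0.9,-0.42,-0.3],[0,0,-0.05]],[[0.2,-0.1,0],[0,0,0]],[[0,0,0],[0,0,0]]]'; python3 - <<'E'
from h import *
import pickle
P=imaging.camera_params('wrist'); s=robot.sense(); snap('wrist','w1.png',None,1.4)
pickle.dump(P,open('w1.pkl','wb')); print(s['tcp_pos'],s['orientation'],np.round(P['T'],3).tolist(),P['fx'])
E
```

```text
t: 2.6
tcp_pos: [605.2, 235.5, 129.0]
orientation: [-0.075, -3.13, 0.018]
ft_force: [0.8, 0.2, 0.1]
grip_width: 59.7
[605.16220411 235.49597882 128.96810911] [-0.0745939  -3.12990896  0.01825997] [[0.048, 0.955, 0.292, 529.201], [0.999, -0.042, -0.026, 240.882], [-0.012, 0.293, -0.956, 272.66], [0.0, 0.0, 0.0, 1.0]] 375.92306448115187
```

View pics/w1.png

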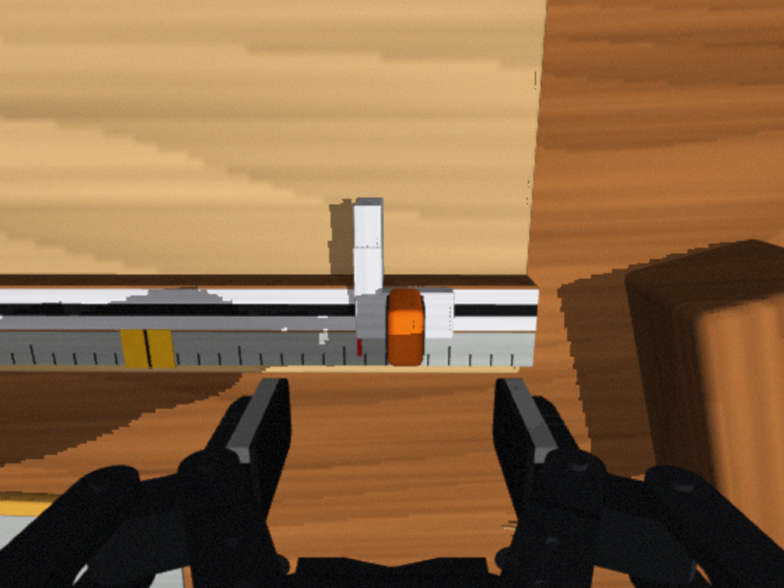

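```bash
python3 - <<'E'
from h import *
import pickle
P=pickle.load(open('w1.pkl','rb'))
c=np.array([534.3,112.7]); th=-0.0454
R=np.array([[np.cos(th),-np.sin(th)],[np.sin(th),np.cos(th)]])
w=lambda u,v,z: ray('wrist',u/1.4,v/1.4,z,P)
for n,p in dict(mark=(147.5,348,40),markbot=(150,366,40),pointer=(360,347,41),pointerL=(357,347,44),faceTop=(354,205,50),faceTop2=(354,270,50),plateL=(383,205,50),gripTop=(405,318,85),gripTL=(388,315,85),gripTR=(423,315,85),fenceFrontR=(538,276,40),fenceFrontL=(5,275,40)).items():
    q=w(*p); print(n,q.round(1),(R.T@(q[:2]-c)).round(1))
E
```

```text
mark [621.1 116.5  40. ] [86.5  7.7]
markbot [630.5 116.   40. ] [96.   7.7]
pointer [624.5 218.6  41. ] [ 85.3 109.9]
pointerL [623.2 217.5  44. ] [ 84.1 108.7]
faceTop [556.5 221.1  50. ] [ 17.2 109.3]
faceTop2 [584.6 219.2  50. ] [ 45.4 108.6]
plateL [557.  233.3  50. ] [ 17.2 121.5]
gripTop [595.4 240.6  85. ] [ 55.2 130.5]
gripTL [593.9 234.2  85. ] [ 54.  124.1]
gripTR [594.4 247.4  85. ] [ 54.  137.3]
fenceFrontR [593.6 301.8  40. ] [ 50.6 191.6]
fenceFrontL [582.3  57.1  40. ] [ 50.4 -53.3]
```

Wrist view: line at u = 147 px (jig y 7.7), pointer at u = 360 px (about 109), grip at u = 405 px (130.5). That is about −101 mm to slide. I'll descend and grip.

```bash
python3 -m pendant '[[[0,0.18,-0.9],[0,0,0.1]],[[0,0,-0.9],[0,0,0]],[[0,0,-0.6],[0,0,0]],[[0,0,-0.2],[0,0,0]]]'; python3 -m pendant '[[[0,0,0],[0,0,0]],[[0,0,0],[0,0,0]],[[0,0,0],[0,0,0]],[[0,0,0],[0,0,0]],[[0,0,0],[0,0,0]],[[0,0,0],[0,0,0]]]' 1 40
```

```text
t: 3.15
tcp_pos: [604.1, 242.7, 65.7]
orientation: [-0.052, -3.134, 0.014]
ft_force: [0.4, -0.6, 0.7]
grip_width: 59.7
t: 3.9
tcp_pos: [604.3, 241.1, 67.0]
orientation: [-0.056, -3.135, 0.018]
ft_force: [-0.3, -1.2, -2.2]
grip_width: 12.9
```

```bash
python3 -m pendant '[[[-0.02,-0.5,0],[0,0,0]],[[-0.02,-0.5,0],[0,0,0]],[[-0.02,-0.5,0],[0,0,0]],[[-0.02,-0.5,0],[0,0,0]],[[-0.02,-0.5,0],[0,0,0]],[[-0.02,-0.5,0],[0,0,0]],[[0,0,0],[0,0,0]]]'
```

```text
t: 4.78
tcp_pos: [602.1, 194.1, 67.2]
orientation: [-0.031, -3.135, -0.067]
ft_force: [-1.1, -5.4, -0.3]
grip_width: 13.0
```

```bash
python3 -m pendant '[[[-0.02,-0.5,0],[0,0,0]],[[-0.02,-0.5,0],[0,0,0]],[[-0.02,-0.5,0],[0,0,0]],[[-0.02,-0.5,0],[0,0,0]],[[-0.02,-0.5,0],[0,0,0]],[[0,0,0],[0,0,0]]]'; python3 - <<'E'
from h import *
import pickle
P=imaging.camera_params('wrist'); s=robot.sense(); snap('wrist','w2.png',(130,140,430,330),2.6)
pickle.dump(P,open('w2.pkl','wb')); print(s['tcp_pos'],s['orientation'],s['ft_force'])
E
```

```text
t: 5.52
tcp_pos: [600.1, 150.6, 67.6]
orientation: [-0.012, -3.133, -0.127]
ft_force: [-1.0, -3.2, 1.4]
grip_width: 13.1
[600.05274882 150.61097354  67.55159787] [-0.01199352 -3.13344745 -0.12747486] [-0.95833662 -3.23223206  1.37596552]
```

View pics/w2.png

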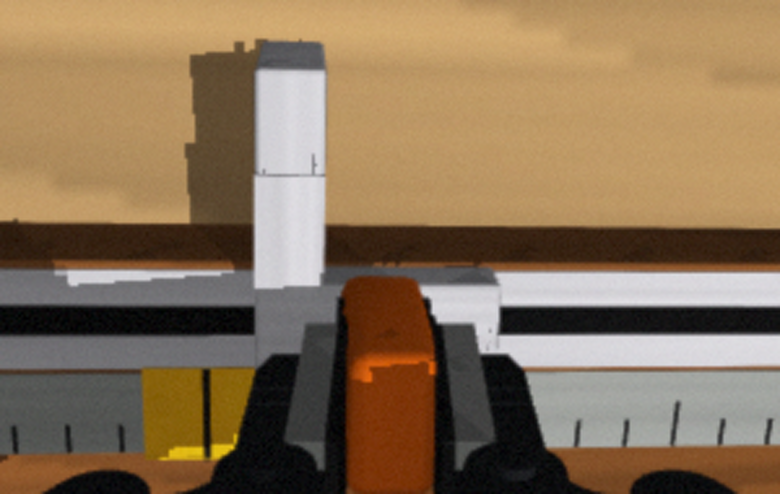

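```bash
python3 - <<'E'
from h import *
import pickle
P=pickle.load(open('w2.pkl','rb'))
c=np.array([534.3,112.7]); th=-0.0454
R=np.array([[np.cos(th),-np.sin(th)],[np.sin(th),np.cos(th)]])
w=lambda u,v,z: ray('wrist',130+u/2.6,140+v/2.6,z,P)
for n,p in dict(mark=(206,410,40),mark2=(207,455,40),f1=(255,75,50),f2=(254,200,50),f3=(254,285,50),pl=(325,80,50),sadf=(255,335,51)).items():
    q=w(*p); print(n,q.round(1),(R.T@(q[:2]-c)).round(1))
E
```

```text
mark [620.8 117.2  40. ] [86.2  8.4]
mark2 [630.8 116.7  40. ] [96.2  8.4]
f1 [553.5 130.3  50. ] [18.4 18.5]
f2 [575.1 129.1  50. ] [40.  18.3]
f3 [590.8 128.4  50. ] [55.8 18.2]
pl [554.6 141.8  50. ] [19. 30.]
sadf [600.  128.1  51. ] [64.9 18.4]
```

```bash
python3 -m pendant '[[[-0.02,-0.42,0],[0,0,0]],[[0,0,0],[0,0,0]],[[0,0,0],[0,0,0]]]'; python3 - <<'E'
from h import *
print(robot.sense()['tcp_pos'])
E
```

```text
t: 5.95
tcp_pos: [599.7, 142.8, 67.6]
orientation: [-0.009, -3.133, -0.136]
ft_force: [-1.0, 2.5, -2.4]
grip_width: 13.1
[599.6756388  142.84759981  67.60457515]
```

```bash
python3 -m pendant '[[[0,-0.18,0],[0,0,0]],[[0,0,0],[0,0,0]],[[0,0,0],[0,0,0]]]'; python3 - <<'E'
from h import *
import pickle
P=imaging.camera_params('wrist'); s=robot.sense(); snap('wrist','w3.png',(130,140,430,330),2.6)
pickle.dump(P,open('w3.pkl','wb')); print(s['tcp_pos'],s['orientation'],s['ft_force'])
E
```

```text
t: 6.32
tcp_pos: [599.6, 141.6, 67.7]
orientation: [-0.006, -3.133, -0.147]
ft_force: [0.0, 1.4, -2.2]
grip_width: 13.4
[599.6319274  141.57494099  67.6614344 ] [-0.00625626 -3.13256438 -0.14658491] [ 0.00563001  1.4044321  -2.20217952]
```

View pics/w3.png

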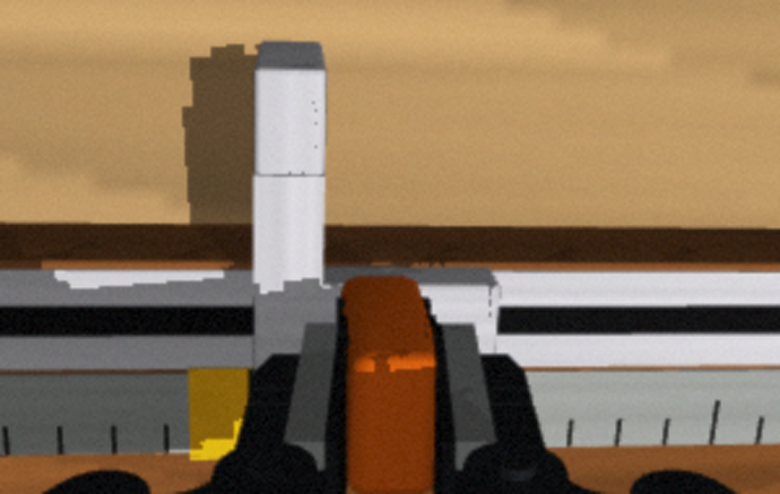

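```bash
python3 - <<'E'
from h import *
import pickle
c=np.array([534.3,112.7]); th=-0.0454
R=np.array([[np.cos(th),-np.sin(th)],[np.sin(th),np.cos(th)]])
for f,L in (('w2.pkl',dict(tapeL=(143,410,40),f1=(255,75,50),f2=(254,200,50),pl=(325,80,50))),('w3.pkl',dict(tapeL=(190,410,40),f1=(255.5,75,50),f2=(253.5,200,50),pl=(325,80,50)))):
  P=pickle.load(open(f,'rb'))
  for n,p in L.items():
    q=ray('wrist',130+p[0]/2.6,140+p[1]/2.6,p[2],P); print(f,n,q.round(1),(R.T@(q[:2]-c)).round(1))
E
```

```text
w2.pkl tapeL [620.2 105.2  40. ] [86.1 -3.6]
w2.pkl f1 [553.5 130.3  50. ] [18.4 18.5]
w2.pkl f2 [575.1 129.1  50. ] [40.  18.3]
w2.pkl pl [554.6 141.8  50. ] [19. 30.]
w3.pkl tapeL [620.2 105.5  40. ] [86.1 -3.3]
w3.pkl f1 [553.1 121.4  50. ] [18.4  9.5]
w3.pkl f2 [574.7 120.1  50. ] [40.   9.2]
w3.pkl pl [554.2 132.8  50. ] [19. 21.]
```

Face at 9.35, line at 8.7 (from the tape edge), so it is set within about 1 mm. Now release and rise.

```bash
python3 -m pendant '[[[0,0,0],[0,0,0]],[[0,0,0],[0,0,0]],[[0,0,0],[0,0,0]],[[0,0,0.4],[0,0,0]],[[0,0,0.8],[0,0,0]],[[0,0,1],[0,0,0]],[[0,0,1],[0,0,0]]]' 0.3; cat >> h.py <<'E'
from scipy.spatial.transform import Rotation as Ro
def turn(jaw_deg):
    "units of rotation (world rotvec /6deg) to tool down with jaw along jaw_deg (either way)"
    r=Ro.from_rotvec(robot.sense()['orientation']); best=None
    for a in (jaw_deg,jaw_deg+180):
        y=np.array([np.cos(np.radians(a)),np.sin(np.radians(a)),0]); z=np.array([0,0,-1.]); x=np.cross(y,z)
        d=(Ro.from_matrix(np.c_[x,y,z])*r.inv()).as_rotvec()/np.radians(6); print(a,d.round(2))
E
python3 - <<'E'
from h import *
s=robot.sense(); print(s['q'].round(3)); turn(82.6); turn(87.4)
E
```

```text
t: 7.25
tcp_pos: [599.6, 141.5, 151.1]
orientation: [-0.003, -3.132, -0.15]
ft_force: [-0.3, -0.3, 0.9]
grip_width: 59.7
[ 0.182  0.447 -0.072  1.04   0.095  0.185]
82.6 [-0.91  0.   -1.21]
262.6 [-1.000e-02 -1.380e+00  2.875e+01]
87.4 [-0.91 -0.03 -0.41]
267.4 [ 0.05 -1.42 29.55]
```

```bash
python3 -m pendant '[[[-0.2,-1,0.3],[-0.2,0,-0.2]],[[-0.32,-1,0.1],[-0.2,0,-0.2]],[[-0.32,-1,0],[-0.2,0,-0.2]],[[-0.32,-1,0],[-0.2,0,-0.2]],[[-0.32,-1,0],[-0.1,0,-0.2]],[[-0.32,-1,0],[0,0,-0.2]],[[-0.32,-1,0],[0,0,0]],[[-0.32,-1,0],[0,0,0]],[[-0.32,-1,0],[0,0,0]],[[-0.32,-1,0],[0,0,0]]]' 0.1;python3 -m pendant '[[[-0.32,-1,0],[0,0,0]],[[-0.32,-1,0],[0,0,0]],[[-0.32,-1,0],[0,0,0]],[[-0.32,-1,0],[0,0,0]],[[-0.32,-1,0],[0,0,0]],[[-0.32,-0.8,0],[0,0,0]],[[0,0,0],[0,0,0]]]'; python3 - <<'E'
from h import *
turn(82.6); print(robot.sense()['ft_force'])
E
```

```text
t: 8.5
tcp_pos: [510.9, -126.3, 158.3]
orientation: [-0.222, -3.124, 0.016]
ft_force: [0.1, -0.6, -0.5]
grip_width: 76.7
t: 9.38
tcp_pos: [448.7, -282.0, 153.0]
orientation: [-0.243, -3.109, 0.017]
ft_force: [0.3, 0.8, 0.7]
grip_width: 77.0
82.6 [ 0.09 -0.22  0.26]
262.6 [ -0.35  -0.14 -29.74]
[0.31111555 0.78026881 0.67440131]
```

```bash
python3 -m pendant '[[[0.6,-0.04,-0.6],[0.05,-0.2,0.25]],[[0.05,0,-0.6],[0,0,0]],[[0,0,0],[0,0,0]]]'; python3 - <<'E'
from h import *
import pickle
P=imaging.camera_params('wrist'); s=robot.sense(); a=imaging.read_camera('wrist'); b=imaging.read_camera('top')
pickle.dump(P,open('w4.pkl','wb')); print(s['tcp_pos']); turn(82.6)
o=np.zeros((600,800,3),np.uint8); o[:315,:420]=cv2.resize(a,(420,315)); 
k=cv2.resize(b[150:190,160:280],(800,267),interpolation=cv2.INTER_CUBIC); o[320:587]=k
cv2.imwrite('pics/m4.png',o[:,:,::-1])
E
```

```text
t: 9.75
tcp_pos: [462.4, -282.1, 120.9]
orientation: [-0.206, -3.129, 0.004]
ft_force: [-0.2, -0.1, -0.6]
grip_width: 76.9
[ 462.36781893 -282.12206453  120.8687531 ]
82.6 [ 0.04 -0.03  0.02]
262.6 [ -0.05  -0.06 -29.98]
```

View pics/m4.png

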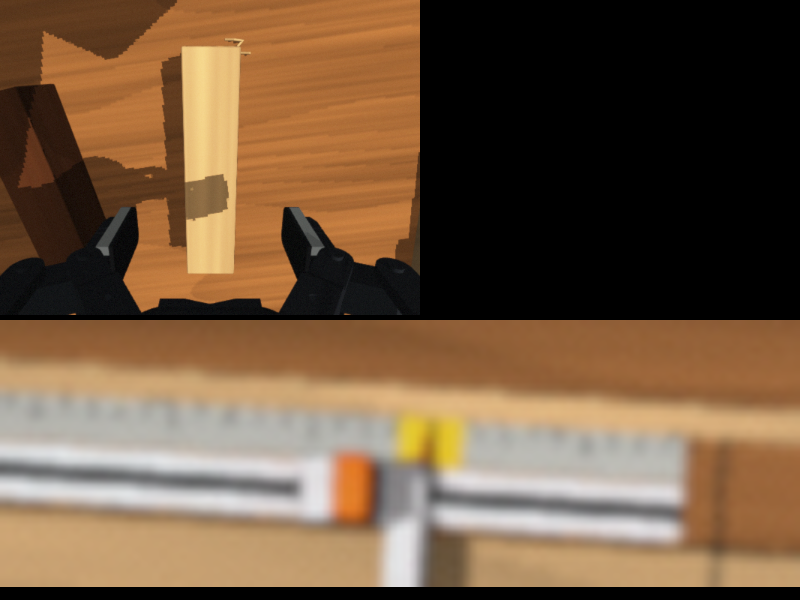

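The composite shows the pointer on the line in the tape's middle (430, 445), and the ash well between the fingers (wrist 182–240 × 47–273). Now I check its centre.

```bash
python3 - <<'E'
from h import *
import pickle
P=pickle.load(open('w4.pkl','rb'))
C=[ray('wrist',u/.75,v/.75,54,P) for u,v in ((182,47),(240,47),(233.5,273),(188,273))]
for p in C: print(p.round(1))
m=sum(C)/4; d=(C[2]+C[3]-C[0]-C[1])[:2]; print(m.round(1),np.arctan2(d[1],d[0]),np.linalg.norm(d)/2)
E
```

```text
[ 368.  -289.3   54. ]
[ 373.3 -249.4   54. ]
[ 560.  -273.8   54. ]
[ 554.8 -314.2   54. ]
[ 464.1 -281.7   54. ] -0.13124572303579618 188.38030198940487
```

```bash
python3 -m pendant '[[[0.05,0,-0.9],[0,0,0]],[[0.03,0,-0.9],[0,0,0]],[[0,0,-0.9],[0,0,0]],[[0,0,-0.7],[0,0,0]],[[0,0,-0.3],[0,0,0]],[[0,0,0],[0,0,0]]]'
```

```text
t: 10.6
tcp_pos: [468.2, -283.1, 31.6]
orientation: [0.204, 3.132, -0.013]
ft_force: [-0.2, -0.6, -0.9]
grip_width: 77.5
```

```bash
python3 -m pendant '[[[-0.1,0,-0.08],[0,0,0]],[[0,0,0],[0,0,0]],[[0,0,0],[0,0,0]],[[0,0,0],[0,0,0]],[[0,0,0],[0,0,0]],[[0,0,0],[0,0,0]],[[0,0,0],[0,0,0]]]' 1 70; python3 -m pendant '[[[0,0,0.5],[0,0,0]],[[0,0,1],[0,0,0]],[[0,0,1],[0,0,0]],[[0,0,0],[0,0,0]]]'; python3 - <<'E'
from h import *
turn(-2.6); turn(82.6); print(robot.sense()['q'].round(2))
E
```

```text
t: 11.48
tcp_pos: [466.5, -283.6, 31.3]
orientation: [0.204, 3.129, -0.014]
ft_force: [0.9, -0.7, -0.8]
grip_width: 40.9
t: 11.98
tcp_pos: [465.5, -283.0, 96.2]
orientation: [0.204, 3.131, -0.013]
ft_force: [0.1, -0.5, -3.1]
grip_width: 40.8
-2.6 [  0.09  -0.03 -14.19]
177.4 [ 0.03  0.09 15.81]
82.6 [0.08 0.03 0.01]
262.6 [  0.05  -0.13 -29.99]
[-0.54  0.38 -0.33  0.85 -0.01 -0.41]
```

Held (40.9 mm, about 3 N of weight). Next I carry it to a hover short of the corner and turn it −85°.

```bash
python3 -m pendant '[[[0.4,0.6,0.6],[0,0,0]],[[0.4,1,0.4],[0,0,-0.5]],[[0.3,1,0],[0,0,-1]],[[0.3,1,0],[0,0,-1]],[[0.3,1,0],[0,0,-1]],[[0.3,1,0],[0,0,-1]],[[0.3,1,0],[0,0,-1]],[[0.3,1,0],[0,0,-1]],[[0.3,1,0],[0,0,-1]],[[0.3,1,0],[0,0,-1]]]';  python3 -m pendant '[[[0.3,1,0],[0,0,-1]],[[0.2,0.6,0],[0,0,-1]],[[0,0,0],[0,0,-1]],[[0,0,0],[0,0,-1]],[[0,0,0],[0,0,-1]],[[0,0,0],[0,0,-0.7]],[[0,0,0],[0,0,0]]]';  python3 - <<'E'
from h import *
turn(-2.6); print(robot.sense()['q'].round(2))
E
```

```text
t: 13.22
tcp_pos: [540.6, -35.6, 112.5]
orientation: [-1.574, -2.704, 0.012]
ft_force: [-0.1, 0.2, -2.8]
grip_width: 40.3
t: 14.1
tcp_pos: [548.7, 8.3, 104.5]
orientation: [-2.307, -2.096, 0.017]
ft_force: [-0.2, 0.1, -2.7]
grip_width: 40.6
-2.6 [-0.1  -0.23  0.48]
177.4 [ -0.36   0.15 -29.52]
[ 0.01  0.4  -0.28  0.92  0.01  1.68]
```

```bash
python3 -m pendant '[[[0,0,-0.7],[-0.1,-0.23,0.5]],[[0,0,-0.7],[0,0,0]],[[0,0,-0.5],[0,0,0]],[[0,0,-0.1],[0,0,0]],[[0,0,0],[0,0,0]]]'; python3 - <<'E'
from h import *
import pickle
turn(-2.6)
a=imaging.read_camera('scene'); b=imaging.read_camera('top')
o=np.zeros((600,800,3),np.uint8)
o[:330]=cv2.resize(a[185:309,210:510],(800,330),interpolation=cv2.INTER_CUBIC)
o[330:600,:]=cv2.resize(b[150:231,150:390],(800,270),interpolation=cv2.INTER_CUBIC)
cv2.imwrite('pics/m5.png',o[:,:,::-1])
E
```

```text
t: 14.72
tcp_pos: [547.7, 8.2, 51.5]
orientation: [-2.262, -2.179, 0.003]
ft_force: [-0.1, 0.1, -2.5]
grip_width: 41.0
-2.6 [ 0.01 -0.02 -0.08]
177.4 [3.000e-02 1.000e-02 2.992e+01]
```

View pics/m5.png

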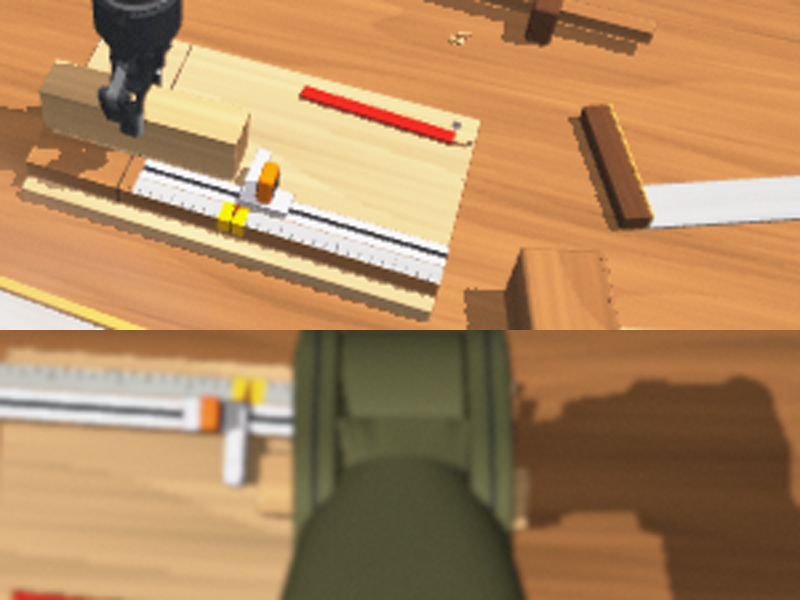

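The views show the ash upright just over the board, right-hand end about 12 mm from the stop, and the pointer still on the line. Now set down and press to the fence.

```bash
python3 -m pendant '[[[0,0,-0.1],[0,0,-0.08]],[[0,0,-0.08],[0,0,0]],[[0,0,-0.06],[0,0,0]]]'; python3 -m pendant '[[[0.2,0,-0.04],[0,0,0]],[[0.2,0,-0.04],[0,0,0]],[[0.15,0,-0.04],[0,0,0]]]'
```

```text
t: 15.2
tcp_pos: [548.9, 8.3, 49.5]
orientation: [2.271, 2.168, 0.001]
ft_force: [-3.4, 1.3, 8.9]
grip_width: 40.5
t: 15.58
tcp_pos: [561.3, 8.0, 49.4]
orientation: [2.271, 2.168, -0.002]
ft_force: [-5.0, -0.2, 8.6]
grip_width: 40.6
```

```bash
python3 -m pendant '[[[0.1,0,-0.02],[0,0,0]]]';python3 -m pendant '[[[0.1,0,-0.02],[0,0,0]]]';python3 -m pendant '[[[0.1,0,-0.02],[0,0,0]]]'
```

```text
t: 15.7
tcp_pos: [563.4, 7.9, 49.4]
orientation: [2.272, 2.169, -0.003]
ft_force: [-5.1, 0.8, 5.7]
grip_width: 40.8
t: 15.82
tcp_pos: [563.5, 7.9, 49.3]
orientation: [-2.27, -2.169, 0.008]
ft_force: [-8.3, 0.5, 11.8]
grip_width: 40.8
t: 15.95
tcp_pos: [563.7, 7.9, 49.3]
orientation: [-2.267, -2.167, 0.013]
ft_force: [-8.4, -0.0, 11.1]
grip_width: 41.0
```

```bash
python3 -m pendant '[[[0.06,0.2,-0.01],[0,0,0]],[[0.06,0.2,-0.01],[0,0,0]]]';python3 -m pendant '[[[0.06,0.12,-0.01],[0,0,0]]]';python3 -m pendant '[[[0.06,0.12,-0.01],[0,0,0]]]'
```

```text
t: 16.2
tcp_pos: [564.0, 14.5, 49.4]
orientation: [-2.27, -2.169, 0.027]
ft_force: [-5.4, -6.0, 7.6]
grip_width: 40.7
t: 16.32
tcp_pos: [564.1, 15.8, 49.5]
orientation: [-2.27, -2.169, 0.034]
ft_force: [-5.9, -5.9, 6.4]
grip_width: 40.9
t: 16.45
tcp_pos: [564.2, 17.2, 49.6]
orientation: [-2.271, -2.17, 0.04]
ft_force: [-5.7, -5.9, 6.9]
grip_width: 41.1
```

```bash
python3 - <<'E'
from h import *
turn(-2.6)
E
python3 -m pendant '[[[0.06,0.14,-0.01],[0,0,0]]]';python3 -m pendant '[[[0.06,0.14,-0.01],[0,0,0]]]';  python3 - <<'E'
from h import *
turn(-2.6)
E
```

```text
-2.6 [ 0.16 -0.18  0.  ]
177.4 [ -0.28  -0.26 -30.  ]
t: 16.58
tcp_pos: [564.2, 19.0, 49.7]
orientation: [-2.271, -2.17, 0.046]
ft_force: [-5.3, -6.2, 8.0]
grip_width: 40.6
t: 16.7
tcp_pos: [564.3, 20.9, 49.9]
orientation: [2.271, 2.169, -0.052]
ft_force: [-6.2, -6.3, 8.1]
grip_width: 40.9
-2.6 [ 0.22 -0.23  0.01]
177.4 [ -0.36  -0.35 -29.99]
```

```bash
python3 -m pendant '[[[0.06,0.1,-0.02],[0.25,-0.25,0]]]';python3 -m pendant '[[[0.06,0.1,-0.03],[0.2,-0.2,0]]]';  python3 - <<'E'
from h import *
turn(-2.6)
E
```

```text
t: 16.82
tcp_pos: [564.2, 22.3, 49.4]
orientation: [-2.27, -2.17, 0.001]
ft_force: [-6.9, -4.1, 10.5]
grip_width: 40.5
t: 16.95
tcp_pos: [563.9, 22.8, 49.6]
orientation: [-2.271, -2.17, -0.039]
ft_force: [-7.9, -6.4, 19.3]
grip_width: 40.7
-2.6 [-0.16  0.17  0.  ]
177.4 [  0.26   0.26 -30.  ]
```

```bash
python3 -m pendant '[[[0.08,0.1,0],[-0.14,0.15,0]]]';python3 -m pendant '[[[0.08,0.1,-0.02],[0,0,0]]]';python3 -m pendant '[[[0.08,0.1,-0.02],[0,0,0]]]';  python3 - <<'E'
from h import *
turn(-2.6)
E
```

```text
t: 17.08
tcp_pos: [564.3, 23.2, 49.7]
orientation: [2.272, 2.168, -0.002]
ft_force: [-3.3, -5.9, -0.8]
grip_width: 40.6
t: 17.2
tcp_pos: [564.4, 23.1, 49.3]
orientation: [2.271, 2.167, -0.013]
ft_force: [-7.4, -9.7, 9.8]
grip_width: 40.6
t: 17.32
tcp_pos: [564.5, 23.0, 49.3]
orientation: [2.27, 2.165, -0.023]
ft_force: [-7.7, -10.2, 12.6]
grip_width: 40.7
-2.6 [ 0.13 -0.07  0.02]
177.4 [ -0.12  -0.2  -29.98]
```

```bash
python3 -m pendant '[[[0.08,0.12,0],[0.11,-0.06,0]]]';python3 -m pendant '[[[0.08,0.12,-0.01],[0.02,-0.02,0]]]';python3 -m pendant '[[[0.08,0.12,-0.01],[0.02,-0.02,0]]]';  python3 - <<'E'
from h import *
turn(-2.6)
a=imaging.read_camera('scene'); b=imaging.read_camera('top'); s=robot.sense(); print(s['t'],s['tcp_pos'],s['ft_force'])
o=np.zeros((600,800,3),np.uint8)
o[:330]=cv2.resize(a[210:292,210:410],(800,330),interpolation=cv2.INTER_CUBIC)
o[330:600,:]=cv2.resize(b[155:196,180:301],(800,270),interpolation=cv2.INTER_CUBIC)
cv2.imwrite('pics/m6.png',o[:,:,::-1])
for i in range(4):
  imaging.read_camera('top')
s=robot.sense(); print(s['t'],s['tcp_pos'],s['ft_force'])
E
```

```text
t: 17.45
tcp_pos: [564.4, 23.1, 49.3]
orientation: [2.273, 2.166, -0.015]
ft_force: [-6.3, -10.2, 4.3]
grip_width: 40.6
t: 17.58
tcp_pos: [564.4, 23.0, 49.3]
orientation: [2.273, 2.163, -0.021]
ft_force: [-8.1, -10.2, 8.6]
grip_width: 40.3
t: 17.7
tcp_pos: [564.5, 23.0, 49.3]
orientation: [2.272, 2.161, -0.027]
ft_force: [-7.3, -10.4, 8.7]
grip_width: 40.5
-2.6 [ 0.15 -0.08  0.04]
177.4 [ -0.13  -0.24 -29.96]
17.8 [564.45237965  22.99431588  49.32408887] [ -6.96237359 -10.2738588    7.97096682]
18.0 [564.47400763  22.98990963  49.334588  ] [-7.56324649 -9.62889749  8.79435695]
```

View pics/m6.png

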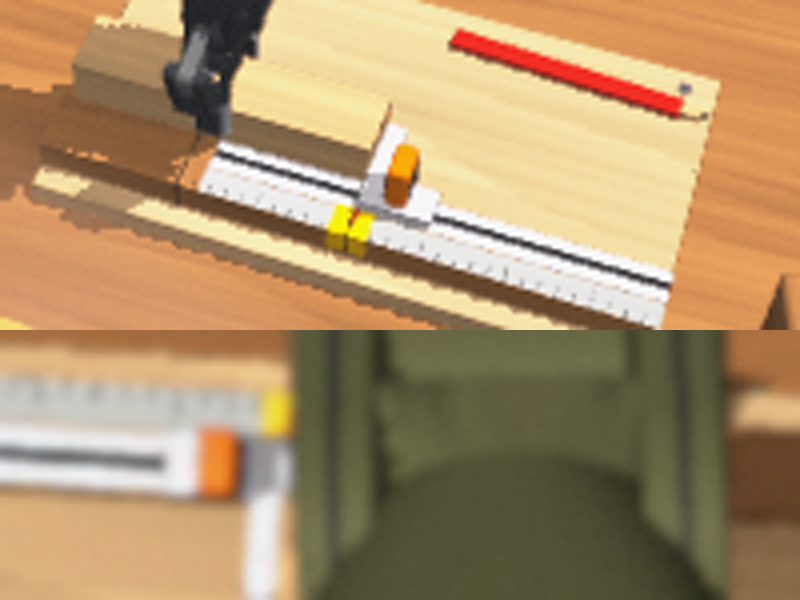

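The ash is hard against the stop, the pointer is still on the line, and the push is steady. One slightly firmer push toward the fence with a small tilt correction, then hold and check.

```bash
python3 -m pendant '[[[0.11,0.12,0],[0.12,-0.06,0.02]],[[0.11,0.125,-0.01],[0.04,-0.03,0.02]]]';  python3 - <<'E'
from h import *
turn(-2.6)
for i in range(10):
  b=imaging.read_camera('scene')
  if i%3==0: s=robot.sense(); print(s['t'],s['tcp_pos'].round(2),s['ft_force'].round(1),s['ft_torque'].round(2))
cv2.imwrite('pics/m7.png',cv2.resize(b[225:285,270:370],(800,480),interpolation=cv2.INTER_CUBIC)[:,:,::-1])
turn(-2.6)
E
```

```text
t: 18.25
tcp_pos: [564.5, 23.0, 49.3]
orientation: [2.274, 2.165, -0.023]
ft_force: [-9.5, -8.9, 11.3]
grip_width: 40.3
-2.6 [ 0.11 -0.09  0.03]
177.4 [ -0.14  -0.18 -29.96]
18.3 [564.48  23.    49.31] [ -8.1 -10.6  10. ] [-1.6   1.62  0.07]
18.45 [564.49  23.01  49.34] [-8.8 -9.6 10.1] [-1.5   1.59  0.08]
18.6 [564.49  23.04  49.3 ] [-8.8 -9.1 10. ] [-1.55  1.63  0.1 ]
18.75 [564.46  23.04  49.31] [-8.9 -8.7 10.2] [-1.53  1.64  0.05]
-2.6 [ 0.11 -0.09  0.03]
177.4 [ -0.14  -0.18 -29.97]
```

View pics/m7.png

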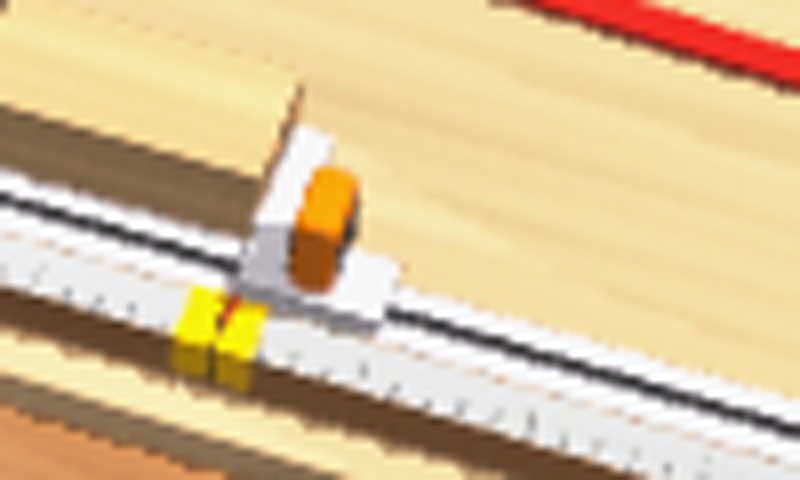

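The pointer meets the line. Fy has eased a little (10.6 to 8.7 N) and about 6 N of that may be sliding friction. So I'll lighten the down push and firm the push to the stop.

```bash
python3 -m pendant '[[[0.08,0.14,0.005],[0.1,-0.08,0.02]],[[0.09,0.15,0],[0.02,-0.02,0.01]]]';  python3 - <<'E'
from h import *
for i in range(13):
  b=imaging.read_camera('scene')
  if i%3==0: s=robot.sense(); print(s['t'],s['tcp_pos'].round(2),s['ft_force'].round(1),s['grip_width'])
turn(-2.6)
E
```

```text
t: 19.0
tcp_pos: [564.4, 23.0, 49.3]
orientation: [2.272, 2.161, -0.023]
ft_force: [-7.5, -11.1, 7.9]
grip_width: 40.7
19.05 [564.47  23.01  49.3 ] [ -7.1 -12.    7.4] 40.59995936775799
19.2 [564.45  23.    49.28] [ -6.7 -12.1   6.7] 40.42156816971591
19.35 [564.42  23.    49.27] [ -7.5 -11.7   8.2] 40.34793746976074
19.5 [564.46  23.02  49.3 ] [ -7.9 -11.9   7. ] 40.97781736196814
19.65 [564.46  23.01  49.29] [ -7.2 -10.1   6.9] 40.441182297041195
-2.6 [ 0.14 -0.06  0.04]
177.4 [ -0.1   -0.21 -29.96]
```

Steady: about 7 N toward the fence, 11–12 N along the track, 7 N down, and the stop isn't moving. Handing in.

```bash
python3 -c "
from bench import robot
print(robot.finish_job()); s=robot.sense(); print(s['t'],s['tcp_pos'],s['ft_force'])"
```

```text
the job is handed in; nothing more can be done
None
the job is handed in; nothing more can be done
```

I slid the stop to the pencil line by its orange grip, and the ash blank is now held pressed into the corner between fence and stop. I handed the job in at about 19.7 s with the gripper still closed on the blank. It gave no verdict.

**Stop on the line:** the wrist camera put the stop face within about 1 mm of the line. At that moment a finger hid the line, so I worked from the tape's edge. Later top and scene pictures show the red pointer on the line, including after the blank was first pressed against the stop.

**Blank in the corner:** tool height was 49.3 mm, matching the blank lying flat on the board. Tool tilt was about 0.016 rad and turn off the fence direction about 0.004 rad.

**Holding push:** over the last 0.6 s the tool stood still to a few hundredths of a millimetre. It measured about 7 N toward the fence, 10–12 N toward the stop and 7 N down.

**Less certain:**
- The separate fence and stop contact forces can't be measured directly. Sliding friction took about 6 N of the push toward the stop, so I estimate roughly 4–8 N on the stop itself.
- An earlier hold eased from 10.6 to 8.7 N toward the stop, so I lightened the down push and firmed that push before handing in. The last reading had dipped to 10.1 N.
- I took no picture for viewing after that final push; the unchanged tool position is the evidence that the stop stayed put.
- The other things on the bench were not touched as far as the pictures and forces showed. I did not measure them again at the end.

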